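Light a sherd in the UV viewing cabinet

TASK

Examine the brown sherd, the smallest of the three that lie together (the other two are paler), for old glue: pull the viewing cabinet's amber front door right down, lay the sherd gently on the grey stage inside and let go of it, then push the door fully shut again. Only then turn the lamp selector on top of the cabinet clockwise from off, by feel, to the third click and no further; it springs back when released, so finish while still gripping it at the third click. Leave the other sherds where they lie.

Things in the scene. Friction and masses are not known exactly. Their poses are not given: they have to be found in the camera images.
- cabinet: Light grey UV viewing cabinet fixed on the desk, 270 deep (x) x 250 wide (y) x 190 mm high; origin: centre of its underside. -x is the front, with the sloping door; z up. The flat roof covers only the rear, from x = +23 mm to the back (underside 104 mm above the chamber floor); with the door down the floor ahead of it is open from above, 234 mm wide between the side walls.
- stage (a point): Centre of the top of the grey stage mat (110 x 140 mm in the cabinet's x, y; white corner marks) on the chamber floor, 49 mm above the desk; fixed to the cabinet, axes as the cabinet's. The roof's edge is 78 mm behind it (+x).
- door (a joint): Angle of the drop-down door about its bottom hinge, rad: 0 shut (leaning back 0.848 rad from upright), 0.85 upright, 1.90 fully down (leaning forward on its stop). The door weighs about 0.4 kg and has a soft damper (0.35 N m s/rad): left alone it sinks shut while it leans back, and sinks to its stop once it leans forward.
- door_hinge (a point): Middle of the door's hinge line, 52 mm above the desk at the cabinet's front edge; the line runs along the cabinet's y. Axes as the cabinet's.
- door_handle (a point): Middle of the steel handle bar (10 mm thick, 110 mm long, along the cabinet's y) beyond the door's free edge, on two posts 100 mm apart, 29 mm gap to the door's edge; 239 mm from the hinge line. Shut: 221 mm above the desk (31 mm above the roof), 168 mm behind the hinge line; fully down: 156 mm above the desk, 214 mm in front of it. Fingers from above can straddle it at any door angle.
- selector (a joint): Lamp selector angle, rad: 0 is off; grows as the knob turns clockwise seen from above. Clicks every 0.393 rad (22.5 degrees): first 0.393, second 0.785, third 1.178, fourth 1.571 (end stop). A return spring (about 0.11 N m) brings it back to off when released; the torque needed jumps from about 0.07 to 0.2 N m just past each click, then eases.
- selector_grip (a point): Grip point of the black selector knob on the cabinet's roof, on its vertical axis, 224 mm above the desk and 10 mm below the top of its bar. The bar is 42 mm long, 14 mm thick, 32 mm high, along this point's x axis, which turns with the knob (at off: along the cabinet's x, white pointer end toward the cabinet's front). Below the bar a round skirt 45 mm across, its top 20 mm below this point.
- sherd_mid (a point): Centre, half-way up, of the brown pottery sherd to be examined, five-sided, 62 (x) x 49 (y) x 15 mm, about 36 g, lying flat on the desk, the smallest and brownest of three; it can be pinched across its y.
- pale_a_mid (a point): Centre of a pale grey sherd, 71 x 68 x 17 mm; stays where it is.
- pale_b_mid (a point): Centre of another pale grey sherd, 69 x 64 x 14 mm; stays where it is.
- dark_mid (a point): Centre of a larger black-grey sherd, 99 x 89 x 19 mm, farther back; stays where it is.
Not all that is in view belongs to the job. What is shaped like the part that bears sherd_mid but green or pink is not meant.

How it is judged:
By the outcome, as a careful person would: the job done as asked, in the order asked, and still so for the second after the job is handed in, while the arm keeps its last pose, push and grip.
It also fails if it takes over 72 s, if anything falls off the work surface, if the arm or the gripper's body presses on something with over 40 N, if the wrist force passes 120 N, or if a joint passes its speed limit or range.

ROBOT

A 6-joint arm with a two-finger parallel gripper is mounted at the origin on a cart in front of the work surface, level with it; the furniture and walls round the work are solid. World frame = base frame: x ahead of the robot, y to its left, z up, the work surface at z = 0. Lengths are in m, angles in rad, forces in N, time in s.
With the tool pointing down it reaches from about 0.275 to 0.825 m from the base axis. Payload 4.9 kg.
Tool frame: the origin (TCP) lies between the finger pads; the fingertips stand 25 mm ahead of it and the grasp point (between the pads) lies 6 mm ahead of it; z points along the fingers, y is the direction in which the jaws open and shut (so a half turn about z gives the same grasp; the last joint's range is limited). The gripper opens to 85 mm and grips with 20 to 120 N. Pads are 22 mm wide; open, the fingers measure 114 mm over their backs; the gripper's body (76 mm by 85 mm) begins 54 mm behind the grasp point. The pads swing forward as they close: fully open they stand 13 mm farther back than shut.
Start: joints at [-1.307, 0.326, -0.193, 1.052, 0, 1.437], TCP at [0.213, -0.507, 0.256] pointing down, gripper open.
Joint ranges: [-2.65, 2.65], [-0.97, 1.79], [-1.3, 1.35], [-1.93, 2.1], [-1.47, 1.37], [-3.14, 3.14]. Speed limits (rad/s): [2.57, 2.57, 3.14, 3.14, 3.14, 3.14].

INTERFACE

Orientations are given as a unit quaternion [w, x, y, z].
In Python, from bench import state, get_image, calibration, finish_job gives the robot as it stands.
- The arm moves only by the shell command python3 -m pendant 'ROWS' [OPENING]. ROWS is a JSON object of lists of equal length, an entry for each row: "slide": the shift along the world's x, y, z in units of 40 mm (1.0 is 40 mm), a list of three; "roll": the turn about the world's z in units of 6 degrees (1.0 is 6 degrees). A call has 1 to 10 rows; each row is the pose to reach, as a shift and turn from the pose commanded when the call began; what a row does not reach only later rows make up. A row lasts 1/12 s, in which the tool goes at most 41.7 mm and 7.16 degrees, less where a joint would pass 70% of its speed; a pose out of reach is approached as far as the arm can. A call with a gripper value outside its range is refused whole. OPENING is the opening, from 0 (shut) to 1 (fully open), set as the call begins (- or left out, the last holds). The fingers move at their own pace and stop on an object; the grip force is fixed at half the most. Time passes only in rows, so rows that repeat a pose let the fingers close. It gives the time, the measured TCP pose, the force and the opening at its end, in the units of the state.
- state(): the state, without advancing time (a new reading comes with each control period).
- get_image(name): name is "scene" or "top" or "wrist"; returns the picture (420x560x3 uint8, red, green, blue); there is no depth.
- calibration(name): a dict with "vfov" (degrees; the focal length in pixels is half the picture's height over the tangent of half this angle, whatever the lens; pixels are square), "cx", "cy" (the principal point, pixels), "pose" (4x4, takes a point from camera to world coordinates); the wrist camera has in their place "hand_eye" (4x4, takes a point from camera to tool coordinates, whose origin is the TCP and whose axes are the flange's). Camera axes: x right, y up, looking along -z (the intrinsics and any distortion apply to the point x, -y, -z); pixel columns grow to the right and rows downward; lengths in m; the calibration is good to about 2 mm. The wrist camera is an equidistant fisheye: a pixel r from the principal point sees the ray r / f radians off the axis. A picture is of the moment at which its call begins: read the wrist's pose just before it. calibration takes no time and is no camera call.
- finish_job(): hands the job in, once; it reports no verdict.
The state is a dict: "time": time; "joint_pos": joint angles; "qd": joint speeds; "joint_torque": joint torques, N m; "ee_pos": TCP position; "tool_rot": TCP orientation; "wrist_force": force on the tool from outside, world axes, zero at the start; "ft_torque": the same for the moment, N m; "grip_width": opening from 0.0 (shut) to 1.0 (fully open).
Only numpy, scipy, OpenCV 4.12 (cv2) and the standard library are available. Lean on these libraries where they do the work, as an engineer would, in place of code of your own. Each camera call takes 0.05 s, during which the arm holds its last target.

## Working session

There is one attempt and no reset: what is moved stays moved. The work goes in short steps, Python scripts to look and compute and a shell command to move; the robot and the scene stay as the last step left them, time stands still between calls to the robot, and variables do not carry over. Pictures are saved under pics/ and viewed, and the job is handed in when it is done.

```bash
mkdir -p pics; ls; python3 - <<'E'
from bench import state,get_image,calibration
import cv2,numpy as np
print(state())
for n in ("scene","top","wrist"):
    c=calibration(n); print(n,{k:(np.round(v,4).tolist() if not isinstance(v,str) else v) for k,v in c.items()})
    cv2.imwrite(f"pics/{n}0.png",get_image(n)[:,:,::-1])
E
```

```text
pics
{'time': 0.0, 'joint_pos': array([-1.30722362e+00,  3.26929296e-01, -1.93521756e-01,  1.05199673e+00,
       -4.48826825e-06,  1.43667628e+00]), 'qd': array([ 7.90146958e-04, -1.31136183e-03, -1.99186494e-03,  1.22956031e-03,
        3.09367351e-04, -1.99482740e-05]), 'joint_torque': array([-2.56573658e-04, -4.43398869e+01,  2.62440848e+01,  1.54339685e-02,
        1.18278545e-04,  2.87847868e-06]), 'ee_pos': array([ 0.21292814, -0.50656437,  0.25553331]), 'tool_rot': array([-8.23853541e-04,  9.80294781e-01,  1.97538506e-01, -5.56484555e-05]), 'wrist_force': array([ 0.01017356, -0.71645755, -0.71633014]), 'ft_torque': array([-0.02795579,  0.03713296,  0.00938387]), 'grip_width': 0.9981121806474902}
scene {'vfov': 52.2636, 'cx': 285.3138, 'cy': 213.8714, 'pose': [[-0.8668, 0.3398, -0.3649, 0.1301], [-0.4986, -0.5812, 0.6432, 0.7893], [0.0065, 0.7394, 0.6732, 0.9387], [0.0, 0.0, 0.0, 1.0]]}
top {'vfov': 49.4956, 'cx': 281.8974, 'cy': 212.6822, 'pose': [[-0.0221, 0.9844, -0.1744, 0.3508], [-0.9997, -0.0232, -0.0042, 0.037], [-0.0082, 0.1743, 0.9847, 1.3462], [0.0, 0.0, 0.0, 1.0]]}
wrist {'vfov': 65.7065, 'cx': 280.8058, 'cy': 210.1545, 'hand_eye': [[0.0007, 0.9444, 0.3287, 0.0859], [1.0, -0.001, 0.0008, -0.0011], [0.0011, 0.3287, -0.9444, -0.1182], [0.0, 0.0, 0.0, 1.0]]}
```

View pics/scene0.png

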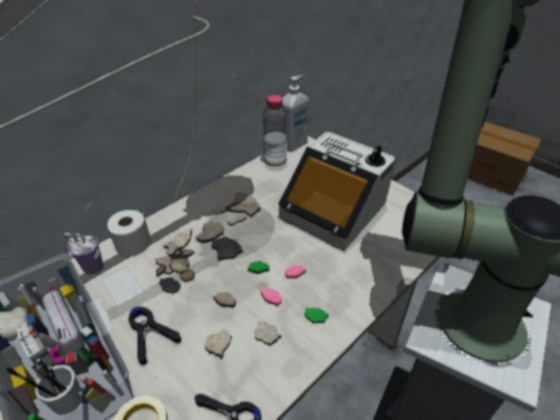

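View pics/top0.png

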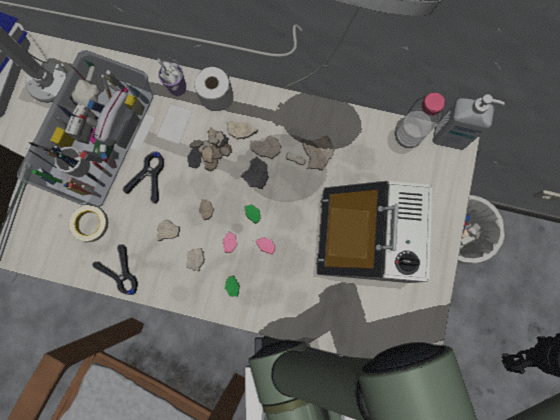

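View pics/wrist0.png

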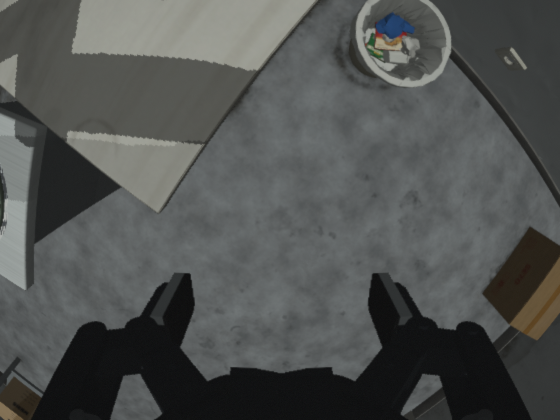

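The top view shows a brown sherd at about (206,209) and two paler ones at (168,230) and (196,259). Other items are green and pink decoys at (252,213), (232,286), (230,242) and (265,245), a dark sherd at (256,173), and the cabinet at about (375,232) with its front facing image-left. I'll enlarge these areas.

```bash
cat > h.py <<'E'
import numpy as np,cv2
from bench import calibration
from scipy.spatial.transform import Rotation as R
def K(c): 
    f=210/np.tan(np.radians(c['vfov'])/2); return f
def ray(name,u,v,st=None):
    c=calibration(name); f=K(c)
    x=(u-c['cx']);y=(v-c['cy'])
    if name=='wrist':
        r=np.hypot(x,y)+1e-12; th=r/f
        d=np.array([np.sin(th)*x/r,-np.sin(th)*y/r,-np.cos(th)])
        q=st['tool_rot']; T=np.eye(4);T[:3,:3]=R.from_quat([q[1],q[2],q[3],q[0]]).as_matrix();T[:3,3]=st['ee_pos']
        P=T@np.array(c['hand_eye'])
    else:
        d=np.array([x/f,-y/f,-1]); P=np.array(c['pose'])
    d=P[:3,:3]@d
    return P[:3,3],d/np.linalg.norm(d)
def at(name,u,v,z,st=None):
    o,d=ray(name,u,v,st); return o+d*(z-o[2])/d[2]
def proj(name,p,st=None):
    c=calibration(name); f=K(c)
    if name=='wrist':
        q=st['tool_rot']; T=np.eye(4);T[:3,:3]=R.from_quat([q[1],q[2],q[3],q[0]]).as_matrix();T[:3,3]=st['ee_pos']
        P=T@np.array(c['hand_eye'])
    else: P=np.array(c['pose'])
    q=np.linalg.inv(P)@np.r_[p,1]; x,y,z=q[0],-q[1],-q[2]
    if name=='wrist':
        r=np.hypot(x,y)+1e-12; th=np.arctan2(r,z); return np.array([c['cx']+f*th*x/r,c['cy']+f*th*y/r])
    return np.array([c['cx']+f*x/z,c['cy']+f*y/z])
def crop(img,u0,v0,u1,v1,s,fn):
    o=cv2.resize(img[v0:v1,u0:u1],None,fx=s,fy=s,interpolation=cv2.INTER_CUBIC)
    for u in range((u0+9)//10*10,u1,10):
        cv2.line(o,((u-u0)*s,0),((u-u0)*s,4 if u%50 else 12),(0,255,255),1)
    for v in range((v0+9)//10*10,v1,10):
        cv2.line(o,(0,(v-v0)*s),(4 if v%50 else 12,(v-v0)*s),(0,255,255),1)
    cv2.imwrite(fn,o)
E
python3 - <<'E'
from h import *
t=cv2.imread('pics/top0.png'); s=cv2.imread('pics/scene0.png')
crop(t,140,180,300,300,5,'pics/tsh.png')
crop(t,305,170,445,290,5,'pics/tcab.png')
crop(s,265,120,405,240,5,'pics/scab.png')
E
```

```text
(no output)
```

View pics/tsh.png

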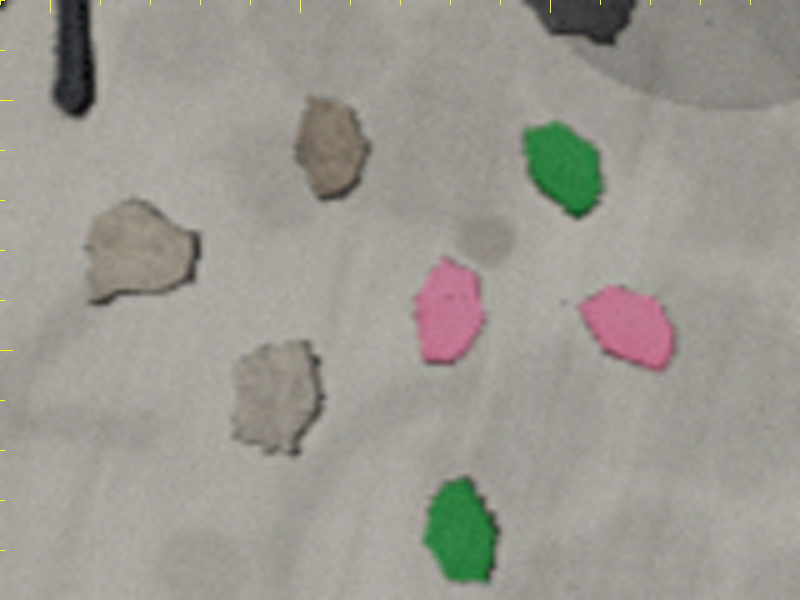

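View pics/tcab.png

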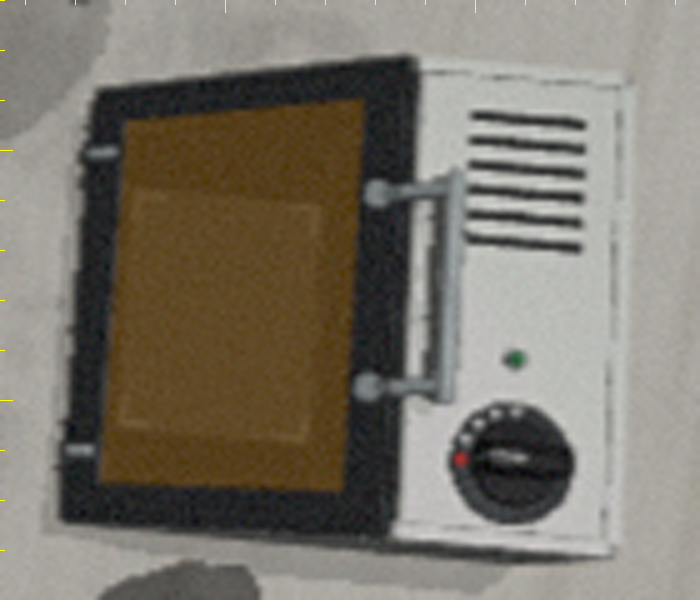

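View pics/scab.png

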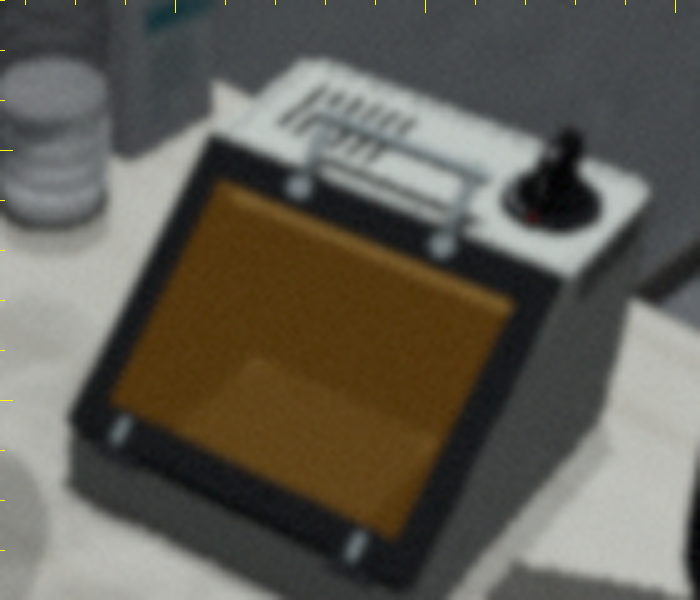

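The sherd crop confirms the target: the brown one is the smallest of the three, at about (206,209) in the top view. The pale pair sit at (168,230) and (196,259). The cabinet door is shut, and the knob sits at about (408,263) with its pointer toward the front. Next I'll fit the cabinet pose and segment the sherds.

```bash
cat > m1.py <<'E'
from h import *
from scipy.optimize import least_squares
obs=[('top',(135,125,190),(305+633/5,170+78/5)),('top',(135,-125,190),(305+613/5,170+553/5)),
('top',(33,55,221),(305+455/5,170+172/5)),('top',(33,-55,221),(305+446/5,170+401/5)),
('scene',(33,55,221),(265+316/5,120+120/5)),('scene',(33,-55,221),(265+486/5,120+180/5)),
('scene',(135,-125,190),(265+650/5,120+190/5)),('scene',(135,125,190),(265+318/5,120+60/5))]
def w(p,l): 
    c,s=np.cos(p[2]),np.sin(p[2]); x,y,z=np.array(l)/1000
    return np.array([p[0]+c*x-s*y,p[1]+s*x+c*y,z])
def res(p): return np.concatenate([proj(n,w(p,l))-uv for n,l,uv in obs])
r=least_squares(res,[0.35,-.15,-1.57],loss='soft_l1')
if __name__=='__main__':
    print(r.x,np.round(r.fun.reshape(-1,2),1))
    # per-camera
    for cam in('top','scene'):
        o=[q for q in obs if q[0]==cam]
        rr=least_squares(lambda p:np.concatenate([proj(n,w(p,l))-uv for n,l,uv in o]),r.x); print(cam,rr.x,np.abs(rr.fun).max())
    P=r.x
    for nm,l in dict(hinge=(-135,0,52),handle=(33,0,221),handle_down=(-135-214,0,156),roofedge=(23,0,190),stage=(23-78,0,49)).items(): print(nm,w(P,l))
    print('knob top view z=.234',at('top',305+512/5,170+460/5,.225), 'pointer',at('top',305+480/5,170+456/5,.233))
    t=cv2.imread('pics/top0.png').astype(int)
    def seg(u0,v0,u1,v1,z,nm):
        c=t[v0:v1,u0:u1]; bg=np.median(c.reshape(-1,3),0)
        g=np.abs(c-bg).sum(2); m=(g>45).astype(np.uint8)
        n,l,st,ce=cv2.connectedComponentsWithStats(m); i=1+np.argmax(st[1:,4]); 
        vs,us=np.nonzero(l==i)
        pts=np.array([at('top',u+u0,v+v0,z)[:2] for u,v in zip(us,vs)],np.float32)*1000
        b=cv2.minAreaRect(pts); print(nm,'uv',us.mean()+u0,vs.mean()+v0,'box',b,'mean',pts.mean(0),'area',len(us))
    seg(192,190,222,228,.015,'brown'); seg(150,212,188,248,.015,'paleA'); seg(178,240,214,278,.015,'paleB')
    seg(240,195,268,230,.015,'green')
E
python3 m1.py
```

```text
[ 0.51149257 -0.20126639 -1.69277393] [[ 0.7 -0.5]
 [ 0.5  1.3]
 [-1.7  1. ]
 [-2.4 -1.3]
 [ 1.3 -0.6]
 [-1.  -0.1]
 [ 1.6 -0.8]
 [-1.1 -1.3]]
top [ 0.51142008 -0.20312146 -1.68715458] 1.566361718048256
scene [ 0.51126603 -0.19785127 -1.70011758] 1.4704172160612075
hinge [ 0.52791874 -0.06726945  0.052     ]
handle [ 0.50747728 -0.2340212   0.221     ]
handle_down [0.55395726 0.14514052 0.156     ]
roofedge [ 0.50869403 -0.2240955   0.19      ]
stage [ 0.51818471 -0.14667505  0.049     ]
knob top view z=.234 [ 0.41970036 -0.26255101  0.225     ] pointer [ 0.42149586 -0.2450321   0.233     ]
brown uv 205.92712550607288 209.45344129554655 box ((600.3506469726562, 267.77099609375), (45.892513275146484, 61.73116683959961), 76.63594055175781) mean [601.7809  268.43655] area 247
paleA uv 167.31233595800524 230.4015748031496 box ((544.5970458984375, 379.7091369628906), (63.454978942871094, 71.27236938476562), 6.197327613830566) mean [541.539   382.16925] area 381
paleB uv 195.58715596330276 259.3639143730887 box ((455.568603515625, 296.8716735839844), (53.16183090209961, 67.63346099853516), 81.27645111083984) mean [454.28387 297.6145 ] area 327
green uv 252.3659420289855 214.68115942028984 box ((577.6311645507812, 129.00108337402344), (76.84281158447266, 44.267581939697266), 10.342126846313477) mean [582.75574 130.39607] area 276
```

Height, size and reach checks all agree: the bar fit residuals are about 1–2 px, and the sherd box is 62x46 mm against a stated 62x49. I'll rise and move above the handle, turning the jaws to the cabinet's x axis (total roll about +150°).

```bash
python3 -m pendant '{"slide":[[0.3,0.3,1],[1,1,2],[2,1.8,3],[3,2.6,3.2],[3.8,3.4,3.2],[4.6,4.2,3.2],[5.4,5,3.2],[6.2,5.8,3.2],[7,6.5,3.2],[7.4,6.8,3.2]],"roll":[1,2,3,4,5.5,7,8,9,10,11]}' 0.6
python3 -m pendant '{"slide":[[0,0,0],[0,0,0],[0,0,0],[0,0,0],[0,0,0],[0,0,0],[0,0,0],[0,0,0],[0,0,0],[0,0,0]],"roll":[1,2,3,4,5.5,7,8.5,10,11,12]}'
python3 -m pendant '{"slide":[[0,0,0],[0,0,0],[0,0,0],[0,0,0]],"roll":[1,2,2,2]}'
python3 - <<'E'
from h import *
from bench import state,get_image
s=state(); im=get_image('wrist')
np.save('s1.npy',s,allow_pickle=True)
cv2.imwrite('pics/w1.png',im[:,:,::-1]); print(s['time'],s['ee_pos'],s['tool_rot'],s['joint_pos'],s['wrist_force'])
E
```

```text
time: 0.98
ee_pos: [0.4821, -0.258, 0.3839]
tool_rot: [0.0, 0.712, 0.702, -0.0]
wrist_force: [-0.4, -1.1, -1.1]
grip_width: 0.602
time: 1.82
ee_pos: [0.481, -0.2597, 0.3835]
tool_rot: [-0.0, 0.207, 0.978, 0.0]
wrist_force: [-0.3, -0.9, -0.5]
grip_width: 0.602
time: 2.15
ee_pos: [0.481, -0.2598, 0.3835]
tool_rot: [-0.0, 0.108, 0.994, 0.0]
wrist_force: [-0.2, -0.8, 0.7]
grip_width: 0.6
2.15 [ 0.48101625 -0.25977227  0.38354345] [-2.48406615e-04  1.07910620e-01  9.94160558e-01  1.45833652e-04] [-6.30214780e-01  2.71961914e-01  5.44729887e-02  1.35388348e+00
  5.05177479e-06 -4.13972460e-01] [-0.16639211 -0.7641926   0.67573676]
```

View pics/w1.png

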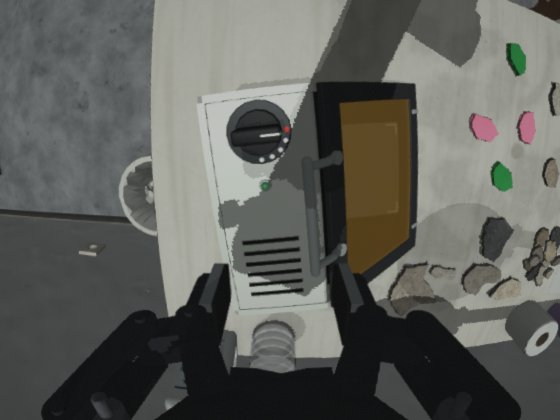

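The wrist view shows the handle bar running from about (312,162) to (316,272), and the knob at about (257,133) with its white pointer toward the door. I'll use it to check the cabinet fit.

```bash
python3 - <<'E'
from h import *
im=cv2.imread('pics/w1.png'); crop(im,195,75,355,295,3,'pics/w1c.png')
import m1
s=np.load('s1.npy',allow_pickle=True).item()
for l in [(33,55,221),(33,-55,221),(33,0,221),(135,125,190),(135,-125,190),(72,-84,234)]: print(l,proj('wrist',m1.w(m1.r.x,l),s).round(1))
E
```

```text
(33, 55, 221) [315.2 269.6]
(33, -55, 221) [308.  159.3]
(33, 0, 221) [312.1 217.9]
(135, 125, 190) [229.9 313.5]
(135, -125, 190) [193.1  94.1]
(72, -84, 234) [259.3 132. ]
```

View pics/w1c.png

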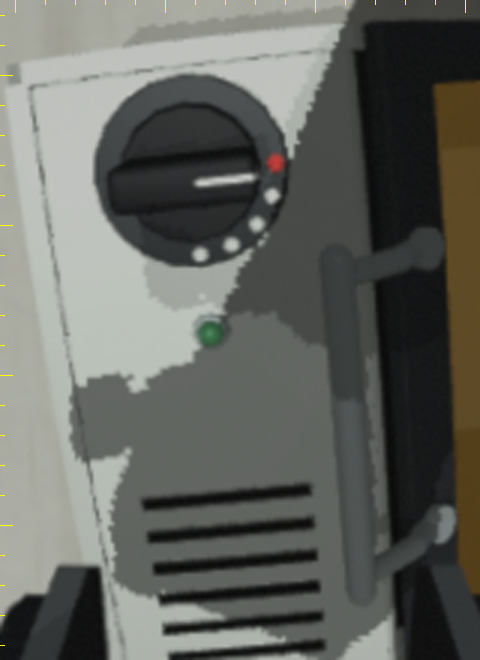

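```bash
cat > m2.py <<'E'
from m1 import *
s=np.load('s1.npy',allow_pickle=True).item()
C=lambda a,b:(195+a/3,75+b/3)
wo=[((33,55,221),C(361,601)),((33,-55,221),C(336,247)),((23,-125,190),C(360,25)),((135,-125,190),C(8,75))]
kn=[('wrist',C(184,180))]
def res2(p): 
    k=(p[3]*1000,p[4]*1000,234)
    a=[ (proj(n,w(p,l))-uv) for n,l,uv in obs]+[1.0*(proj('wrist',w(p,l),s)-uv) for l,uv in wo]
    a+=[proj('wrist',w(p,k),s)-kn[0][1]]
    return np.concatenate(a)
r2=least_squares(res2,list(r.x)+[.072,-.084],loss='soft_l1')
if __name__=='__main__':
    print(r2.x); print(r2.fun.reshape(-1,2).round(1))
    p=r2.x
    for nm,l in dict(hinge=(-135,0,52),handle=(33,0,221),handle_down=(-135-214,0,156),stage=(23-78,0,49),knob=(p[3]*1000,p[4]*1000,224)).items(): print(nm,w(p,l).round(4))
E
python3 m2.py
```

```text
[ 0.51478611 -0.20075864 -1.7088529   0.07691468 -0.08375399]
[[ 1.2 -0.8]
 [-0.7  0.8]
 [-1.7 -0. ]
 [-3.1 -2.4]
 [ 0.5 -0.9]
 [-2.1 -0.1]
 [ 0.9 -0.5]
 [-1.2 -1.5]
 [ 0.  -3.4]
 [ 3.3  4.8]
 [-1.8  0.1]
 [-1.6 -5.3]
 [ 0.  -0. ]]
hinge [ 0.5334 -0.067   0.052 ]
handle [ 0.5102 -0.2334  0.221 ]
handle_down [0.5628 0.1449 0.156 ]
stage [ 0.5224 -0.1463  0.049 ]
knob [ 0.4212 -0.2654  0.224 ]
```

```bash
python3 -m pendant '{"slide":[[0.35,0.3,0],[0.7,0.65,-0.6],[0.7,0.65,-1.4],[0.7,0.65,-2.2],[0.7,0.65,-3],[0.7,0.65,-3.4],[0.7,0.65,-3.7],[0.7,0.65,-3.7]],"roll":[0.8,0.8,0.8,0.8,0.8,0.8,0.8,0.8]}' 0.5
python3 -m pendant '{"slide":[[0,0,0],[0,0,0],[0,0,0]],"roll":[0,0,0]}' 0.25
python3 - <<'E'
from h import *
from bench import state,get_image
s=state(); im=get_image('wrist')
crop(im[:,:,::-1],180,120,380,320,3,'pics/w2.png'); print(s['time'],s['ee_pos'],s['tool_rot'],s['grip_width'],s['wrist_force'],s['joint_pos'])
E
```

```text
time: 2.87
ee_pos: [0.5075, -0.2328, 0.2327]
tool_rot: [-0.002, 0.066, 0.998, 0.001]
wrist_force: [-1.2, -0.6, -0.1]
grip_width: 0.501
time: 3.12
ee_pos: [0.5098, -0.2343, 0.2371]
tool_rot: [0.001, 0.065, 0.998, -0.001]
wrist_force: [-0.8, 0.3, 0.2]
grip_width: 0.252
3.1167 [ 0.50982857 -0.23431735  0.23714913] [ 1.00069331e-03  6.51323128e-02  9.97875989e-01 -5.40012028e-04] 0.25180714175545016 [-0.83982287  0.32046703  0.16040716] [-5.62362153e-01  3.58127417e-01 -1.96740168e-01  1.01365454e+00
  5.30068551e-06 -4.32005158e-01]
```

View pics/w2.png

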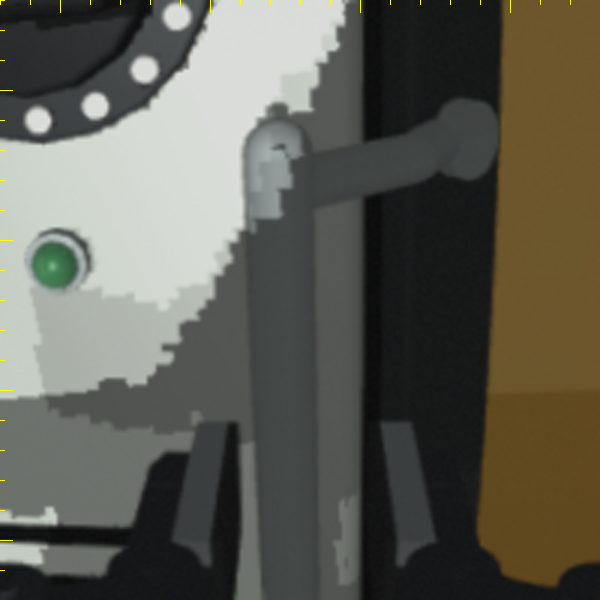

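The bar sits between the fingers. I'll work out the handle arc in slide units.

```bash
python3 - <<'E'
import numpy as np
for i in range(0,20):
    th=min(0.1*i,1.9); ph=-.782+th
    f=238.5*np.sin(ph)+168; u=238.5*np.cos(ph)-169
    print(i,np.round([f*.13/40,f*.992/40,u/40],2))
E
```

```text
0 [-0.   -0.    0.01]
1 [0.06 0.44 0.4 ]
2 [0.12 0.92 0.76]
3 [0.19 1.42 1.06]
4 [0.26 1.96 1.31]
5 [0.33 2.52 1.5 ]
6 [0.41 3.1  1.64]
7 [0.48 3.68 1.72]
8 [0.56 4.27 1.74]
9 [0.64 4.86 1.7 ]
10 [0.71 5.45 1.6 ]
11 [0.79 6.02 1.44]
12 [0.86 6.57 1.22]
13 [0.93 7.1  0.96]
14 [1.   7.59 0.63]
15 [1.06 8.06 0.27]
16 [ 1.11  8.48 -0.15]
17 [ 1.16  8.87 -0.6 ]
18 [ 1.21  9.2  -1.09]
19 [ 1.24  9.49 -1.62]
```

```bash
python3 -m pendant '{"slide":[[0,0,-0.1],[0,0,-0.12],[0.06,0.44,0.28],[0.12,0.92,0.64],[0.19,1.42,0.94],[0.26,1.96,1.19],[0.33,2.52,1.38],[0.33,2.52,1.38]],"roll":[0,0,0,0,0,0,0,0]}' 0.2
python3 - <<'E'
from h import *
from bench import state,get_image
s=state(); im=get_image('wrist')
cv2.imwrite('pics/w3.png',im[:,:,::-1]); print(s['time'],s['ee_pos'],s['grip_width'],s['wrist_force'])
E
```

```text
time: 3.83
ee_pos: [0.5232, -0.1305, 0.2931]
tool_rot: [0.001, 0.063, 0.998, 0.0]
wrist_force: [0.9, -0.5, -0.1]
grip_width: 0.201
3.8333 [ 0.52316975 -0.13049205  0.29307969] 0.20092852492616045 [ 0.94375764 -0.45837056 -0.11488567]
```

View pics/w3.png

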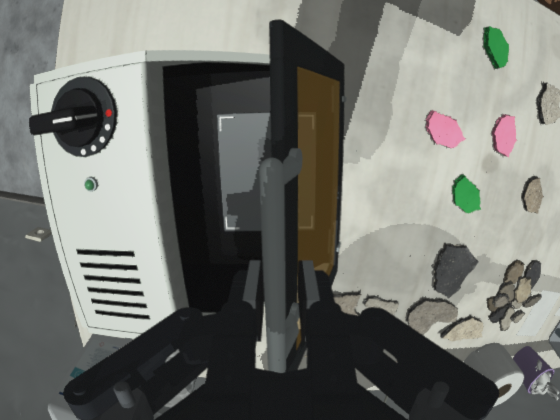

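The door follows, now near upright, and the stage is visible. I'll continue along the arc.

```bash
python3 -m pendant '{"slide":[[0.08,0.58,0.14],[0.15,1.16,0.22],[0.23,1.75,0.24],[0.31,2.34,0.2],[0.38,2.93,0.1],[0.46,3.5,-0.06],[0.53,4.05,-0.28],[0.6,4.58,-0.54],[0.67,5.07,-0.87],[0.73,5.54,-1.23]],"roll":[0,0,0,0,0,0,0,0,0,0]}'
python3 -m pendant '{"slide":[[0.05,0.42,-0.42],[0.1,0.81,-0.87],[0.15,1.14,-1.36],[0.18,1.43,-1.75],[0.19,1.5,-1.8],[0.19,1.5,-1.8],[0.19,1.5,-1.8]],"roll":[0,0,0,0,0,0,0]}'
python3 - <<'E'
from h import *
from bench import state,get_image
s=state(); im=get_image('wrist')
cv2.imwrite('pics/w4.png',im[:,:,::-1]); print(s['time'],s['ee_pos'],s['grip_width'],s['wrist_force'])
crop(get_image('scene')[:,:,::-1],200,100,440,280,3,'pics/s4.png')
E
```

```text
time: 4.72
ee_pos: [0.5519, 0.0885, 0.241]
tool_rot: [0.0, 0.065, 0.998, -0.0]
wrist_force: [0.6, -1.5, 0.5]
grip_width: 0.201
time: 5.3
ee_pos: [0.5578, 0.1463, 0.1679]
tool_rot: [-0.002, 0.065, 0.998, -0.002]
wrist_force: [-1.5, -4.9, -2.4]
grip_width: 0.198
5.3 [0.55781705 0.14634484 0.16793907] 0.19757459377649794 [-1.53894056 -4.90912574 -2.41866068]
```

View pics/w4.png

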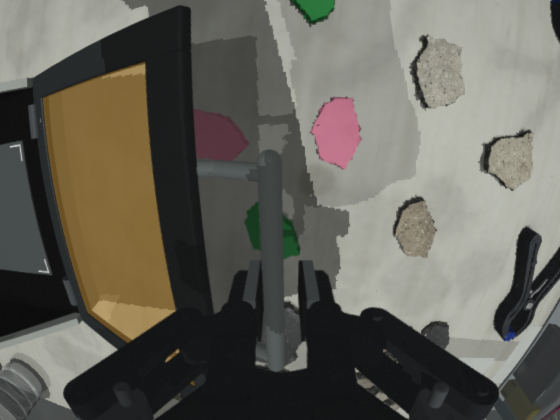

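View pics/s4.png

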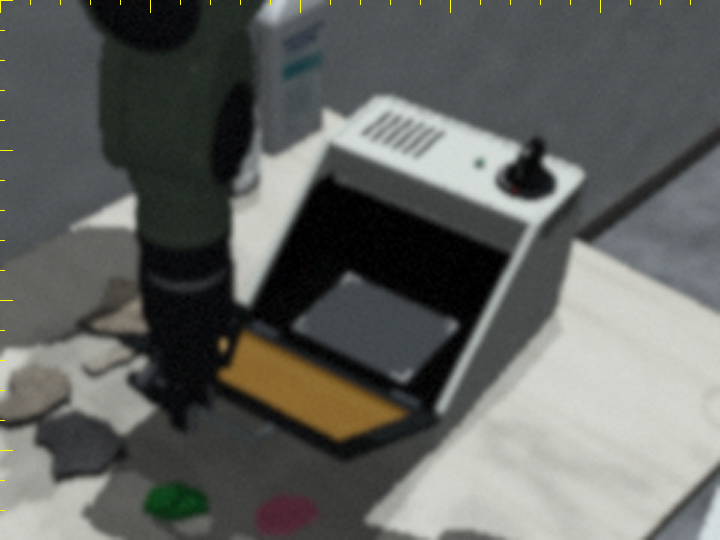

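The door is fully down: the handle is at y≈0.145 and z≈0.156, as expected. I'll open, rise and move over the brown sherd, which this wrist view shows at (416,228), with the pale ones at (440,72) and (508,160).

```bash
python3 -m pendant '{"slide":[[0,-0.1,0],[0,-0.1,0],[0,-0.1,0.7],[0,-0.1,1.5],[0.2,0.5,2],[0.5,1.3,2],[0.8,2,2],[1,2.5,1.8],[1,2.5,1.8],[1,2.5,1.8]],"roll":[0,0,0,0,0,-0.3,-0.6,-1,-1,-1]}' 0.4
python3 -m pendant '{"slide":[[0,0.2,0],[0,0.3,0]],"roll":[0,0]}' 0.8
python3 - <<'E'
from h import *
from bench import state,get_image
s=state(); im=get_image('wrist'); np.save('s5.npy',s,allow_pickle=True)
cv2.imwrite('pics/w5.png',im[:,:,::-1]); print(s['time'],s['ee_pos'],s['tool_rot'],s['grip_width'],s['wrist_force'])
cv2.imwrite('pics/t5.png',get_image('top')[:,:,::-1])
E
```

```text
time: 6.23
ee_pos: [0.5992, 0.2494, 0.2413]
tool_rot: [-0.0, 0.116, 0.993, 0.0]
wrist_force: [0.6, 0.9, -0.3]
grip_width: 0.401
time: 6.4
ee_pos: [0.5991, 0.2604, 0.2423]
tool_rot: [0.0, 0.117, 0.993, 0.0]
wrist_force: [-0.3, -1.0, 0.1]
grip_width: 0.668
6.4 [0.59912685 0.26042198 0.24226929] [7.70649046e-05 1.17377569e-01 9.93087294e-01 3.57139370e-04] 0.6684995625933683 [-0.25662367 -0.95259888  0.1121316 ]
```

View pics/w5.png

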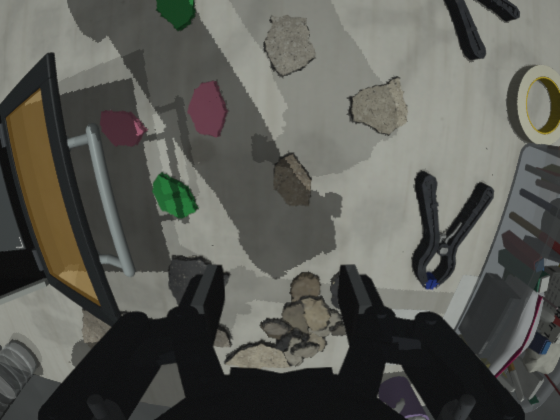

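View pics/t5.png

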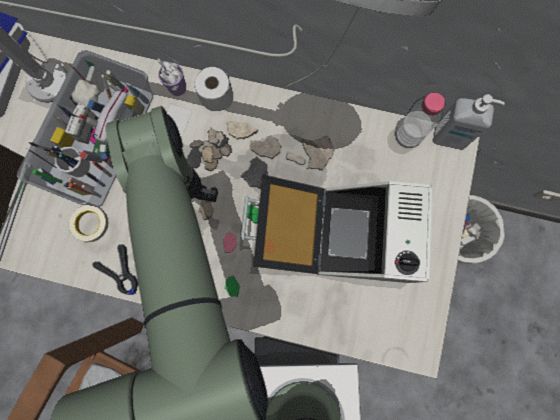

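The brown sherd is at (294,180) in the wrist view, with the pale ones at (289,45) and (380,107). The door stays down. I'll enlarge the sherd and measure it.

```bash
python3 - <<'E'
from h import *
im=cv2.imread('pics/w5.png'); s=np.load('s5.npy',allow_pickle=True).item()
crop(im,250,130,350,230,6,'pics/w5c.png')
print('centre@.0075',at('wrist',294,180,.0075,s))
print('proj',proj('wrist',[.601,.268,.0075],s))
E
```

```text
centre@.0075 [0.60515968 0.27621338 0.0075    ]
proj [285.99293135 178.13055776]
```

View pics/w5c.png

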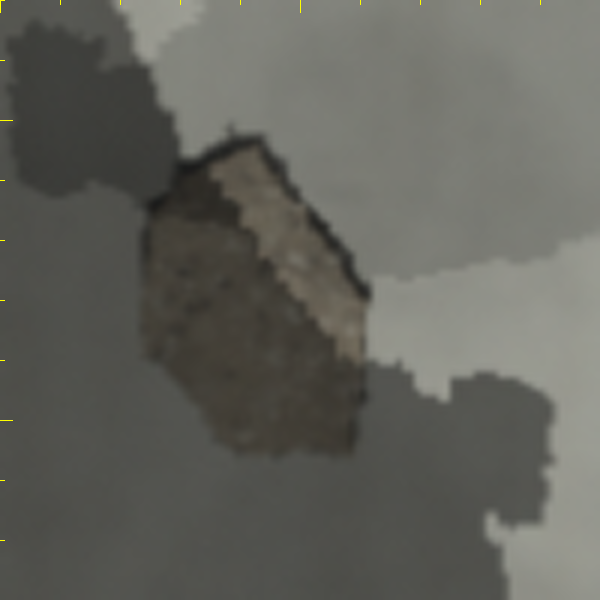

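```bash
python3 - <<'E'
from h import *
s=np.load('s5.npy',allow_pickle=True).item()
V=[(188,180),(255,152),(366,300),(352,452),(235,455),(148,355),(148,212)]
P=np.array([at('wrist',250+a/6,130+b/6,.015,s)[:2]*1000 for a,b in V],np.float32)
print(P.round(1)); r=cv2.minAreaRect(P); print(r); M=cv2.moments(P.reshape(-1,1,2)); print('centroid',M['m10']/M['m00'],M['m01']/M['m00'],M['m00'])
for ang in range(60,110,5):
    a=np.radians(ang); d=P@[np.cos(a),np.sin(a)]; e=P@[np.sin(a),-np.cos(a)]; print(ang,'w',d.ptp() if hasattr(d,'ptp') else np.ptp(d),'l',np.ptp(e), 'c',[(d.max()+d.min())/2*np.cos(a)+(e.max()+e.min())/2*np.sin(a),(d.max()+d.min())/2*np.sin(a)-(e.max()+e.min())/2*np.cos(a)])
E
```

```text
[[578.5 268. ]
 [576.3 280.9]
 [607.6 294.5]
 [635.6 285.9]
 [631.1 264.5]
 [608.5 253.3]
 [582.5 259.7]]
((608.3040771484375, 274.0198974609375), (59.51222229003906, 38.135990142822266), 23.54874038696289)
centroid 606.1153642560574 273.9294109968498 1713.349797480274
60 w 49.28812049468604 l 55.65189191944074 c [np.float64(605.0539893137696), np.float64(275.0812865703339)]
65 w 46.23811012061657 l 56.593204610772545 c [np.float64(604.6645320048809), np.float64(274.82068555187016)]
70 w 42.83619980919508 l 57.10380884310524 c [np.float64(604.3262443195745), np.float64(274.49641509647654)]
75 w 40.14336728355454 l 57.17981860991932 c [np.float64(604.1833550894772), np.float64(274.61823669425553)]
80 w 40.405404320808714 l 57.54425956215539 c [np.float64(604.3589297991062), np.float64(274.5436183767196)]
85 w 40.9552518340451 l 58.657540359074005 c [np.float64(605.1099868536169), np.float64(274.1523769681208)]
90 w 41.193405151367216 l 59.32440185546875 c [np.float64(605.9175720214844), np.float64(273.89749908447266)]
95 w 41.11805178222929 l 59.53976883269013 c [np.float64(606.7571472360411), np.float64(273.7867290612958)]
100 w 40.72976521127006 l 59.35770785930799 c [np.float64(607.5757727555147), np.float64(273.8185959981423)]
105 w 40.03150053374853 l 59.80385435436415 c [np.float64(607.8548494402703), np.float64(273.85237511297703)]
```

The opposing faces are nearly parallel, with their normal at about 75° and a pinch width of about 41–49 mm. I'll go lower for one closer check of the position.

```bash
python3 -m pendant '{"slide":[[0.1,0.15,-0.8],[0.17,0.25,-1.6],[0.17,0.25,-2.4],[0.17,0.25,-2.7],[0.17,0.25,-2.7],[0.17,0.25,-2.7]],"roll":[-0.2,-0.2,-0.2,-0.2,-0.2,-0.2]}'
python3 - <<'E'
from h import *
from bench import state,get_image
s=state(); im=get_image('wrist')[:,:,::-1]; np.save('s6.npy',s,allow_pickle=True)
cv2.imwrite('pics/w6.png',im); print(s['time'],s['ee_pos'],s['tool_rot'],s['grip_width'],s['wrist_force'])
crop(im,190,150,390,300,4,'pics/w6c.png')
print(proj('wrist',[.606,.274,.0075],s))
E
```

```text
time: 7.0
ee_pos: [0.6059, 0.2701, 0.1343]
tool_rot: [-0.0, 0.128, 0.992, -0.0]
wrist_force: [0.4, 1.0, 0.6]
grip_width: 0.799
7.0 [0.60592828 0.27014524 0.13427515] [-2.64127086e-04  1.27601249e-01  9.91825502e-01 -1.58045783e-04] 0.7988876826465877 [0.40426126 1.01178634 0.56685302]
[283.35691853 208.78926333]
```

View pics/w6c.png

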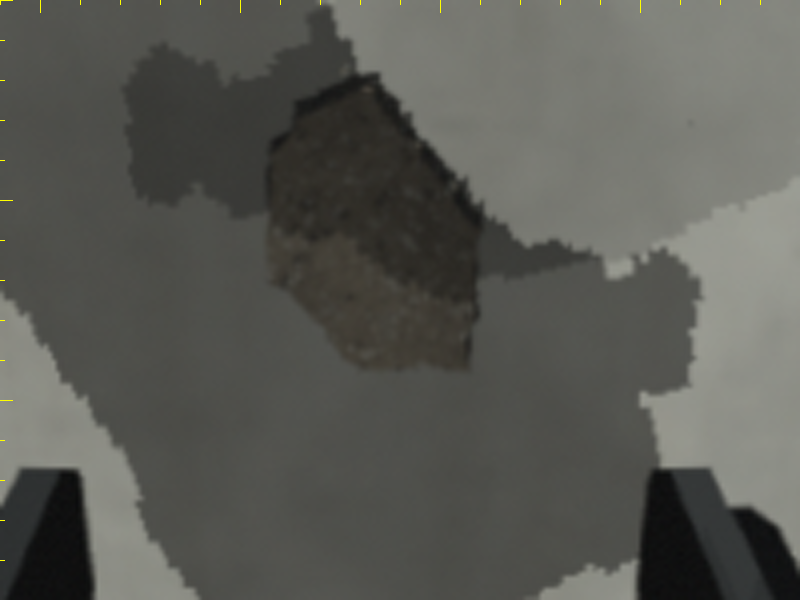

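```bash
python3 - <<'E'
from h import *
s=np.load('s6.npy',allow_pickle=True).item()
V=[(300,112),(375,92),(480,225),(468,368),(355,368),(268,280),(268,152)]
P=np.array([at('wrist',190+a/4,150+b/4,.015,s)[:2]*1000 for a,b in V],np.float32)
print(P.round(1)); print(cv2.minAreaRect(P))
for ang in (65,70,75,80,85):
    a=np.radians(ang); d=P@[np.cos(a),np.sin(a)]; print(ang,np.ptp(d), 'mid d',(d.max()+d.min())/2, 'tcp d',s['ee_pos'][:2]*1000@[np.cos(a),np.sin(a)])
# where do midpoint between finger tips project
q=s['tool_rot'];Rm=R.from_quat([q[1],q[2],q[3],q[0]]).as_matrix()
for dy in (-.034,.034): print(proj('wrist',s['ee_pos']+Rm@np.array([0,dy,.018]),s), end=' ')
print('\nimage of finger tips inner: ',190+80/4,190+650/4,150+470/4)
E
```

```text
[[576.4 267.4]
 [576.2 281.9]
 [606.7 295. ]
 [635.7 285.9]
 [629.9 264. ]
 [607.3 252.3]
 [582.3 259.4]]
((603.5225830078125, 274.6449890136719), (40.89971923828125, 56.49459457397461), 74.05290222167969)
65 46.56155336033305 mid d 504.51137858748365 tcp d 500.91109115162845
70 43.150151403115785 mid d 464.53112273429656 tcp d 461.0931655996686
75 41.09728747847697 mid d 421.4303969316528 tcp d 417.7660426418298
80 41.953047790611436 mid d 374.90049462579424 tcp d 371.25946784545323
85 42.489520077116424 mid d 325.51737318472544 tcp d 321.92738432617693
[209.03663329 281.27745087] [345.98463013 281.50731698] 
image of finger tips inner:  210.0 352.5 267.5
```

```bash
python3 -m pendant '{"slide":[[0.03,0.09,-0.7],[0.03,0.09,-1.5],[0.03,0.09,-2.2],[0.03,0.09,-2.5],[0.03,0.09,-2.6],[0.03,0.09,-2.68],[0.03,0.09,-2.68],[0.03,0.09,-2.68]],"roll":[0,0,0,0,0,0,0,0]}'
python3 -m pendant '{"slide":[[0,0,0],[0,0,0],[0,0,0],[0,0,0],[0,0,0],[0,0,0],[0,0,0]],"roll":[0,0,0,0,0,0,0]}' 0.3
```

```text
time: 7.72
ee_pos: [0.6087, 0.2746, 0.0287]
tool_rot: [0.001, 0.127, 0.992, 0.001]
wrist_force: [0.5, 1.2, -0.4]
grip_width: 0.8
time: 8.3
ee_pos: [0.6083, 0.2745, 0.0285]
tool_rot: [0.001, 0.127, 0.992, 0.001]
wrist_force: [-1.0, -0.2, 6.0]
grip_width: 0.479
```

It stopped at 0.479 × 85 ≈ 41 mm, which matches. I'll lift and check.

```bash
python3 -m pendant '{"slide":[[0,0,0.2],[0,0,0.6],[0,0,1.3],[0,0,2.1],[0,0,2.9],[0,0,3.7],[0,0,4.5],[0,0,5.2],[0,0,5.5],[0,0,5.5]],"roll":[0,0,0,0,0,0,0,0,0,0]}'
python3 - <<'E'
from h import *
from bench import state,get_image
s=state(); im=get_image('wrist')[:,:,::-1]; np.save('s7.npy',s,allow_pickle=True)
cv2.imwrite('pics/w7.png',im); print(s['time'],s['ee_pos'],s['tool_rot'],s['grip_width'],s['wrist_force'])
import m2; p=m2.r2.x
from m1 import r,w
for P in (p,r.x): print('stage',w(P,(-55,0,49)),proj('top',w(P,(-55,0,49))))
E
```

```text
time: 9.13
ee_pos: [0.609, 0.2748, 0.2518]
tool_rot: [0.004, 0.127, 0.992, 0.002]
wrist_force: [-0.2, 0.4, 0.6]
grip_width: 0.482
9.1333 [0.60896845 0.27482499 0.25177259] [0.00350233 0.12733483 0.99185219 0.00167754] 0.48243015195316546 [-0.19293345  0.39083033  0.57791963]
stage [ 0.52229815 -0.14626992  0.049     ] [348.15924858 231.18273613]
stage [ 0.51818471 -0.14667505  0.049     ] [348.3688012  232.60246137]
```

View pics/w7.png

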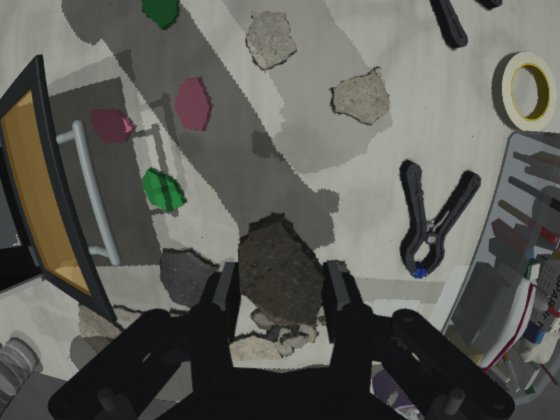

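```bash
python3 - <<'E'
from h import *
crop(cv2.imread('pics/t5.png'),240,165,440,295,4,'pics/t5c.png')
E
```

```text
(no output)
```

View pics/t5c.png

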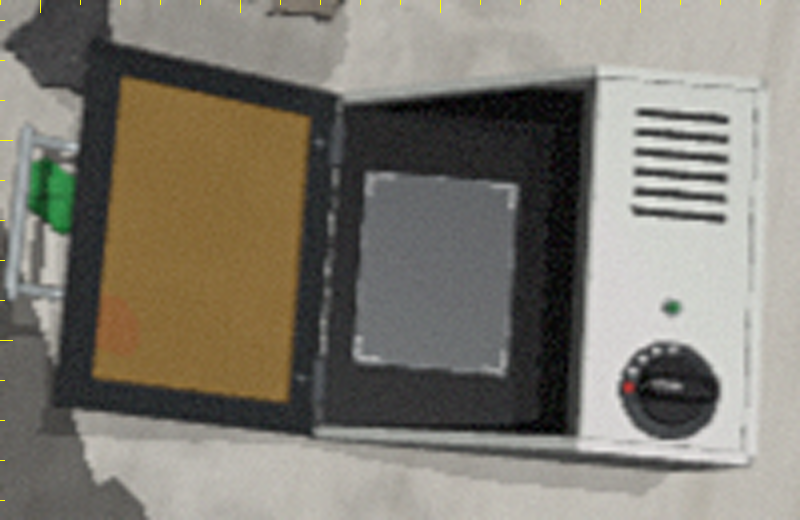

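The sherd is held flat and the other sherds are unmoved. The stage centre in the top view is at about (349,233). I'll carry it over at this height.

```bash
python3 - <<'E'
from h import *
print(at('top',349,233.1,.049))
E
python3 -m pendant '{"slide":[[-0.1,-0.4,0],[-0.25,-1.1,0],[-0.4,-1.9,0],[-0.6,-2.7,0],[-0.8,-3.6,0],[-1,-4.5,0],[-1.2,-5.4,0],[-1.4,-6.3,0],[-1.6,-7.2,0],[-1.7,-8,0]],"roll":[0,0.2,0.4,0.6,0.8,1,1.2,1.2,1.2,1.2]}'
python3 -m pendant '{"slide":[[-0.2,-0.9,0],[-0.4,-1.7,0],[-0.52,-2.2,0],[-0.52,-2.37,0],[-0.52,-2.37,0],[-0.52,-2.37,0]],"roll":[0,0,0,0,0,0]}'
python3 - <<'E'
from h import *
from bench import state,get_image
s=state(); im=get_image('wrist')[:,:,::-1]; np.save('s8.npy',s,allow_pickle=True)
cv2.imwrite('pics/w8.png',im); print(s['time'],s['ee_pos'],s['tool_rot'],s['grip_width'],s['wrist_force'])
E
```

```text
[ 0.51670721 -0.14841293  0.049     ]
time: 10.02
ee_pos: [0.5368, -0.0474, 0.2449]
tool_rot: [-0.002, 0.065, 0.998, 0.0]
wrist_force: [0.6, 0.5, -0.5]
grip_width: 0.478
time: 10.52
ee_pos: [0.5179, -0.14, 0.2456]
tool_rot: [-0.001, 0.065, 0.998, 0.001]
wrist_force: [-0.2, 0.5, 0.3]
grip_width: 0.48
10.5167 [ 0.51785604 -0.14002918  0.24557233] [-8.47990012e-04  6.50194331e-02  9.97883417e-01  6.63269732e-04] 0.48024509263806764 [-0.20917726  0.48909448  0.29246375]
```

View pics/w8.png

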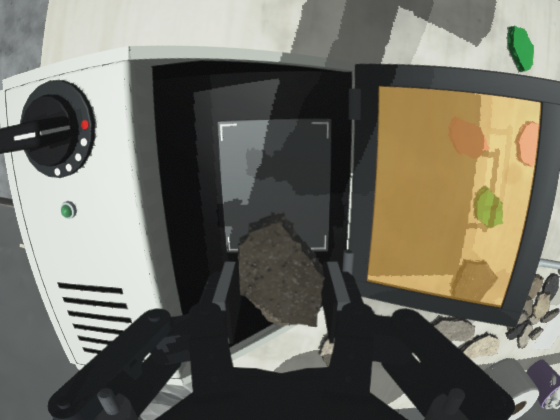

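The sherd hangs over the chamber. The stage corners show at (221,124), (328,123), (328,248) and (229,249), so I'll measure the stage from the wrist view.

```bash
python3 - <<'E'
from h import *
s=np.load('s8.npy',allow_pickle=True).item()
P=np.array([at('wrist',u,v,.049,s)[:2]*1000 for u,v in [(221,124),(328,123),(328,248),(229,249)]])
print(P.round(1),P.mean(0)); print([np.linalg.norm(P[i]-P[(i+1)%4]).round(1) for i in range(4)])
from bench import state; print(state()['time'],state()['ee_pos'])
E
```

```text
[[ 447.2 -187.2]
 [ 459.9  -84.5]
 [ 591.8  -96.1]
 [ 579.2 -202.5]] [ 519.52978335 -142.58558758]
[np.float64(103.5), np.float64(132.4), np.float64(107.1), np.float64(132.9)]
10.5667 [ 0.51808475 -0.1395113   0.24580273]
```

```bash
python3 -m pendant '{"slide":[[0,-0.05,-0.7],[0,-0.05,-1.5],[0,-0.05,-2.3],[0,-0.05,-3],[0,-0.05,-3.5],[0,-0.05,-3.8],[0,-0.05,-3.95],[0,-0.05,-4.05],[0,-0.05,-4.05],[0,-0.05,-4.05]],"roll":[0,0,0,0,0,0,0,0,0,0]}'
python3 -m pendant '{"slide":[[0,0,-0.03],[0,0,-0.06],[0,0,-0.09],[0,0,-0.09]],"roll":[0,0,0,0]}'
```

```text
time: 11.4
ee_pos: [0.519, -0.1423, 0.0853]
tool_rot: [0.001, 0.064, 0.998, -0.0]
wrist_force: [0.1, 0.7, -0.4]
grip_width: 0.481
time: 11.73
ee_pos: [0.5184, -0.1428, 0.0812]
tool_rot: [0.0, 0.065, 0.998, -0.0]
wrist_force: [0.4, 0.6, -0.3]
grip_width: 0.477
```

```bash
python3 -m pendant '{"slide":[[0,0,-0.03],[0,0,-0.05],[0,0,-0.05]],"roll":[0,0,0]}'
python3 -m pendant '{"slide":[[0,0,-0.02],[0,0,-0.04],[0,0,-0.04]],"roll":[0,0,0]}'
```

```text
time: 11.98
ee_pos: [0.5182, -0.1426, 0.0789]
tool_rot: [-0.0, 0.065, 0.998, 0.0]
wrist_force: [0.2, 0.2, -0.2]
grip_width: 0.479
time: 12.23
ee_pos: [0.5184, -0.1427, 0.0775]
tool_rot: [0.0, 0.065, 0.998, -0.0]
wrist_force: [-0.4, -0.8, 0.6]
grip_width: 0.479
```

```bash
python3 -m pendant '{"slide":[[0,0,-0.02],[0,0,-0.03],[0,0,-0.03]],"roll":[0,0,0]}'
python3 -m pendant '{"slide":[[0,0,-0.02],[0,0,-0.03],[0,0,-0.03]],"roll":[0,0,0]}'
```

```text
time: 12.48
ee_pos: [0.5184, -0.1427, 0.0774]
tool_rot: [0.0, 0.065, 0.998, -0.0]
wrist_force: [-4.5, 1.0, 11.3]
grip_width: 0.479
time: 12.73
ee_pos: [0.5184, -0.1427, 0.0773]
tool_rot: [0.0, 0.065, 0.998, -0.0]
wrist_force: [-6.7, 2.6, 21.3]
grip_width: 0.481
```

Contact at z≈0.077, as expected. I'll back off the press, then release.

```bash
python3 -m pendant '{"slide":[[0,0,0.03],[0,0,0.05],[0,0,0.05]],"roll":[0,0,0]}'
python3 -m pendant '{"slide":[[0,0,0],[0,0,0],[0,0,0],[0,0,0.02]],"roll":[0,0,0,0]}' 0.62
python3 - <<'E'
from h import *
from bench import state,get_image
s=state(); im=get_image('wrist')[:,:,::-1]; 
cv2.imwrite('pics/w9.png',im); print(s['time'],s['ee_pos'],s['grip_width'],s['wrist_force'])
E
```

```text
time: 12.98
ee_pos: [0.5186, -0.1427, 0.0775]
tool_rot: [0.0, 0.065, 0.998, -0.0]
wrist_force: [-1.9, 0.9, 6.8]
grip_width: 0.481
time: 13.32
ee_pos: [0.5181, -0.1425, 0.0773]
tool_rot: [-0.0, 0.065, 0.998, 0.0]
wrist_force: [-0.6, 0.3, 0.1]
grip_width: 0.623
13.3167 [ 0.51807524 -0.14252983  0.07733358] 0.6232664002799566 [-0.63276418  0.2912999   0.13405288]
```

View pics/w9.png

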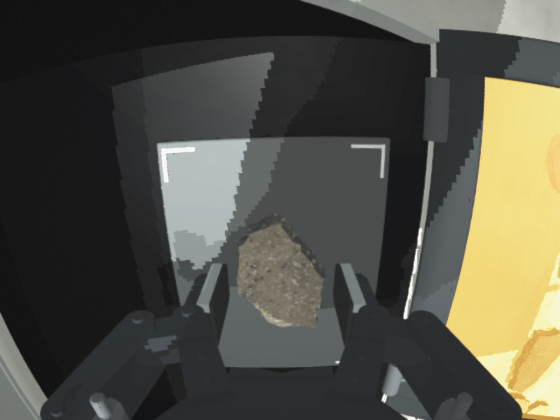

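Both fingers are free and the sherd lies flat on the stage. I'll rise and return to the handle.

```bash
python3 -m pendant '{"slide":[[0,0,0.3],[0,0,0.9],[0,0,1.7],[0,0,2.5],[0,0,3.3],[0,0,4],[0,0,4.4],[0.1,0.5,4.5],[0.2,1.3,4.5],[0.3,2.1,4.5]],"roll":[0,0,0,0,0,0,0,0,0,0]}'
python3 -m pendant '{"slide":[[0.15,0.9,0],[0.3,1.8,0],[0.4,2.7,0],[0.5,3.6,0],[0.6,4.4,0],[0.68,4.95,0],[0.68,5.1,0],[0.68,5.12,0],[0.68,5.12,0]],"roll":[0,0,0,0,0,0,0,0,0]}' 0.5
python3 - <<'E'
from h import *
from bench import state,get_image
s=state(); im=get_image('wrist')[:,:,::-1]; np.save('s10.npy',s,allow_pickle=True)
cv2.imwrite('pics/w10.png',im); print(s['time'],s['ee_pos'],s['grip_width'],s['wrist_force'])
cv2.imwrite('pics/t10.png',get_image('top')[:,:,::-1])
print(proj('wrist',[.558,.148,.156],s))
E
```

```text
time: 14.2
ee_pos: [0.5308, -0.0585, 0.2585]
tool_rot: [0.001, 0.066, 0.998, -0.0]
wrist_force: [0.9, 0.2, -1.2]
grip_width: 0.621
time: 14.95
ee_pos: [0.5573, 0.1459, 0.2575]
tool_rot: [-0.0, 0.065, 0.998, -0.0]
wrist_force: [0.2, 0.1, -0.8]
grip_width: 0.502
14.95 [0.55726024 0.14591093 0.25752633] 0.5020802484187488 [ 0.20365854  0.13058012 -0.82362003]
[281.50266629 221.58198171]
```

View pics/w10.png

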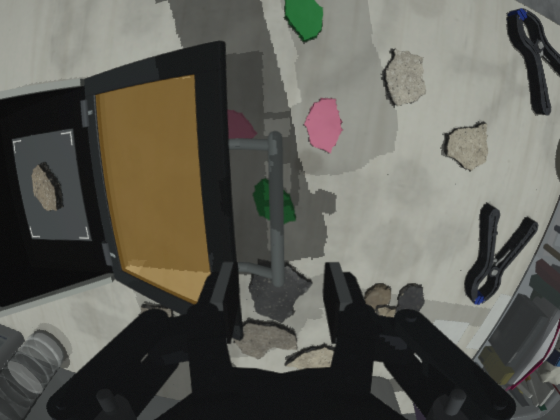

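View pics/t10.png

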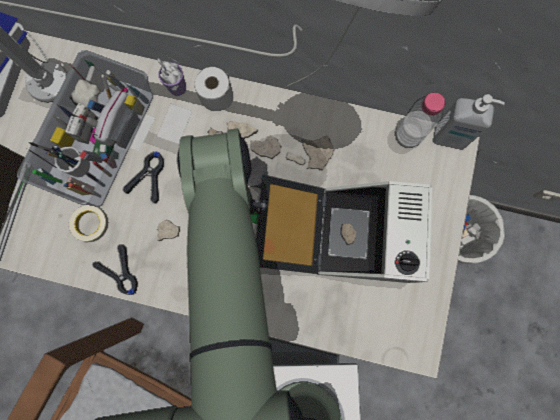

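The brown sherd is well inside the stage marks, at (348,233) in the top view, and the door is still down. I'll straddle the handle again.

```bash
python3 -m pendant '{"slide":[[0,-0.03,-0.3],[0,-0.03,-0.8],[0,-0.03,-1.4],[0,-0.03,-1.8],[0,-0.03,-2.1],[0,-0.03,-2.2],[0,-0.03,-2.2]],"roll":[0,0,0,0,0,0,0]}' 0.3
python3 -m pendant '{"slide":[[0,0,0],[0,0,0]],"roll":[0,0]}' 0.2
python3 - <<'E'
from h import *
from bench import state,get_image
s=state(); im=get_image('wrist')[:,:,::-1]
cv2.imwrite('pics/w11.png',im); print(s['time'],s['ee_pos'],s['grip_width'],s['wrist_force'])
E
```

```text
time: 15.63
ee_pos: [0.5569, 0.1436, 0.1688]
tool_rot: [-0.001, 0.066, 0.998, -0.0]
wrist_force: [-0.8, 0.3, -0.5]
grip_width: 0.303
time: 15.8
ee_pos: [0.5583, 0.1445, 0.1709]
tool_rot: [0.001, 0.065, 0.998, 0.0]
wrist_force: [0.2, -0.7, -0.0]
grip_width: 0.198
15.8 [0.5583305  0.14452654 0.17093711] 0.1984256108015422 [ 0.22774112 -0.7446438  -0.0468913 ]
```

View pics/w11.png

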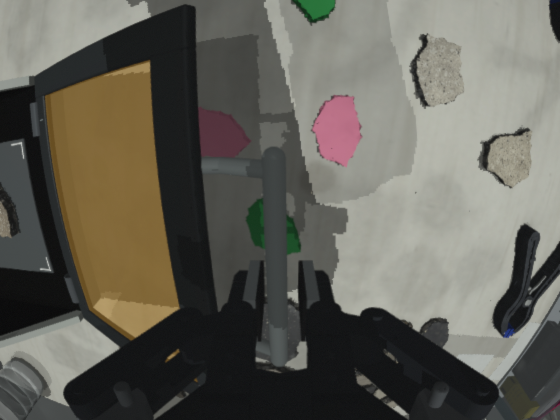

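The bar is between the fingers. I'll narrow the gap to take up slack, then follow the arc back.

```bash
python3 -m pendant '{"slide":[[0,0,-0.1],[0,0,-0.1],[0,0,-0.1]],"roll":[0,0,0]}' 0.14
python3 -m pendant '{"slide":[[-0.01,-0.14,0.26],[-0.03,-0.29,0.53],[-0.08,-0.62,1.02],[-0.13,-1.01,1.47],[-0.18,-1.43,1.89],[-0.24,-1.9,2.25],[-0.31,-2.39,2.58],[-0.38,-2.92,2.84],[-0.38,-2.92,2.84]],"roll":[0,0,0,0,0,0,0,0,0]}'
python3 - <<'E'
from h import *
from bench import state,get_image
s=state(); im=get_image('wrist')[:,:,::-1]
cv2.imwrite('pics/w12.png',im); print(s['time'],s['ee_pos'],s['grip_width'],s['wrist_force'])
E
```

```text
time: 16.1
ee_pos: [0.5583, 0.1437, 0.1665]
tool_rot: [0.001, 0.065, 0.998, -0.001]
wrist_force: [1.3, -5.7, 1.1]
grip_width: 0.136
time: 16.85
ee_pos: [0.5437, 0.0257, 0.2838]
tool_rot: [0.003, 0.066, 0.998, -0.0]
wrist_force: [0.7, 1.0, -0.4]
grip_width: 0.145
16.85 [0.54366499 0.02574049 0.28377909] 0.14504851430428614 [ 0.66842872  1.00834432 -0.36402536]
```

View pics/w12.png

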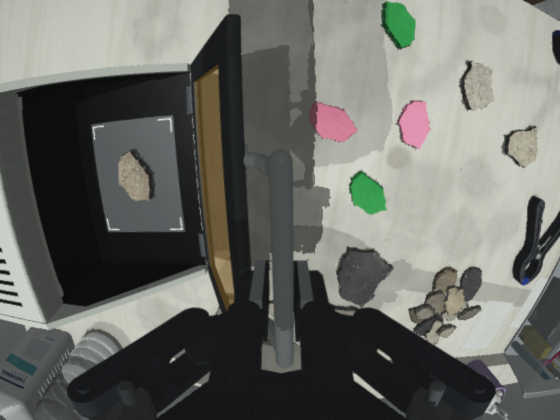

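```bash
python3 -m pendant '{"slide":[[-0.07,-0.55,0.22],[-0.15,-1.12,0.38],[-0.22,-1.71,0.48],[-0.3,-2.3,0.52],[-0.38,-2.89,0.5],[-0.45,-3.47,0.42],[-0.53,-4.05,0.28],[-0.6,-4.61,0.09],[-0.67,-5.15,-0.16],[-0.74,-5.65,-0.46]],"roll":[0,0,0,0,0,0,0,0,0,0]}'
python3 -m pendant '{"slide":[[-0.03,-0.25,-0.18],[-0.06,-0.48,-0.36],[-0.09,-0.72,-0.56],[-0.12,-0.92,-0.75],[-0.13,-0.98,-0.78],[-0.13,-1,-0.78],[-0.13,-1,-0.78]],"roll":[0,0,0,0,0,0,0]}'
python3 - <<'E'
from h import *
from bench import state,get_image
s=state(); im=get_image('wrist')[:,:,::-1]
cv2.imwrite('pics/w13.png',im); print(s['time'],s['ee_pos'],s['grip_width'],s['wrist_force'])
E
```

```text
time: 17.73
ee_pos: [0.5129, -0.1981, 0.2608]
tool_rot: [0.0, 0.065, 0.998, 0.0]
wrist_force: [0.4, 0.1, 0.2]
grip_width: 0.141
time: 18.32
ee_pos: [0.5077, -0.2375, 0.2299]
tool_rot: [0.0, 0.065, 0.998, 0.0]
wrist_force: [0.5, 0.3, -0.0]
grip_width: 0.138
18.3167 [ 0.50765811 -0.23747447  0.22992423] 0.1378143966487856 [ 0.45571618  0.27713639 -0.03037606]
```

View pics/w13.png

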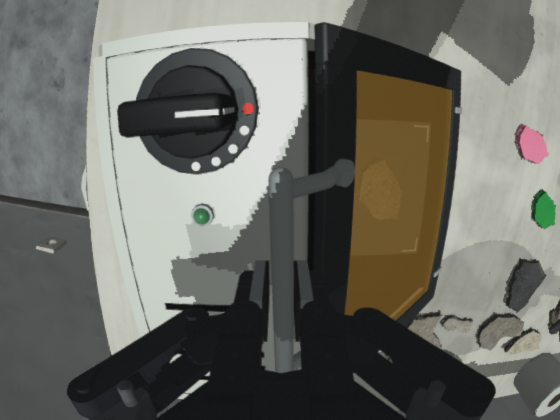

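The door looks shut but no stop force is felt yet. I'll press a little further to make sure.

```bash
python3 -m pendant '{"slide":[[-0.01,-0.06,-0.04],[-0.01,-0.1,-0.06],[-0.01,-0.1,-0.06]],"roll":[0,0,0]}'
python3 -m pendant '{"slide":[[-0.01,-0.06,-0.02],[-0.01,-0.1,-0.02],[-0.01,-0.1,-0.02]],"roll":[0,0,0]}'
```

```text
time: 18.62
ee_pos: [0.508, -0.2381, 0.2283]
tool_rot: [0.001, 0.063, 0.998, 0.004]
wrist_force: [1.2, 11.0, 5.4]
grip_width: 0.14
time: 18.87
ee_pos: [0.5081, -0.2385, 0.2281]
tool_rot: [0.002, 0.062, 0.998, 0.007]
wrist_force: [1.1, 22.2, 12.6]
grip_width: 0.141
```

It's hard against the stop: 22 N with no further motion, so the door is fully shut. I'll release, rise, turn the jaws −90° and go above the knob.

```bash
python3 -m pendant '{"slide":[[0.02,0.2,0.08],[0.02,0.2,0.08],[0.02,0.2,0.08],[0.02,0.2,0.08]],"roll":[0,0,0,0]}' 0.4
python3 -m pendant '{"slide":[[0,0,0.4],[0,0,1],[0,0,1.8],[0,0,2.5],[-0.4,-0.2,3],[-1,-0.4,3],[-1.6,-0.6,3],[-2.1,-0.8,3],[-2.1,-0.85,3],[-2.1,-0.85,3]],"roll":[0,0,0,0,-1,-2,-3,-4,-5,-6]}' 0.6
python3 -m pendant '{"slide":[[-0.05,0,0],[-0.1,0,0],[-0.1,0,0],[-0.1,0,0],[-0.1,0,0],[-0.1,0,0],[-0.1,0,0],[-0.1,0,0],[-0.1,0,0],[-0.1,0,0]],"roll":[-1,-2,-3,-4,-5,-6,-7,-8,-9,-9]}'
python3 - <<'E'
from h import *
from bench import state,get_image
s=state(); im=get_image('wrist')[:,:,::-1]; np.save('s14.npy',s,allow_pickle=True)
cv2.imwrite('pics/w14.png',im); print(s['time'],s['ee_pos'],s['tool_rot'],s['grip_width'],s['wrist_force'],s['ft_torque'],s['joint_pos'])
crop(get_image('scene')[:,:,::-1],240,100,440,250,4,'pics/s14.png')
E
```

```text
time: 19.2
ee_pos: [0.5077, -0.2383, 0.2299]
tool_rot: [0.0, 0.065, 0.998, -0.001]
wrist_force: [-0.9, -0.3, -0.9]
grip_width: 0.401
time: 20.03
ee_pos: [0.4223, -0.2732, 0.35]
tool_rot: [0.0, 0.374, 0.927, -0.0]
wrist_force: [-0.8, -0.2, -0.3]
grip_width: 0.604
time: 20.87
ee_pos: [0.4193, -0.2725, 0.3496]
tool_rot: [0.0, 0.752, 0.659, -0.0]
wrist_force: [0.3, -0.5, 0.4]
grip_width: 0.6
20.8667 [ 0.41933191 -0.27249168  0.34962008] [ 1.89745754e-05  7.52304930e-01  6.58815031e-01 -2.15911979e-04] 0.6003630825108666 [ 0.30542419 -0.51750956  0.41574575] [-0.0096545  -0.025954   -0.00468151] [-7.23716872e-01  1.86223925e-01 -1.40516940e-01  1.24407288e+00
 -4.33138371e-04  9.79390635e-01]
```

View pics/w14.png

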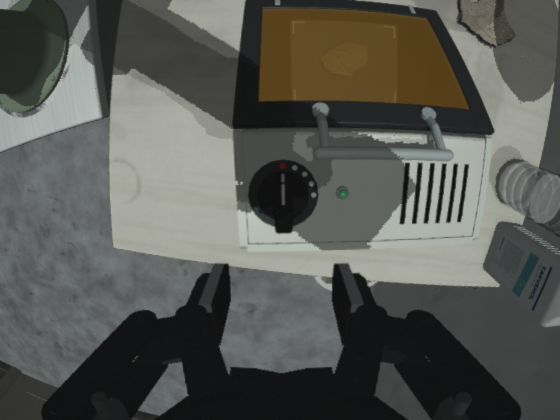

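View pics/s14.png

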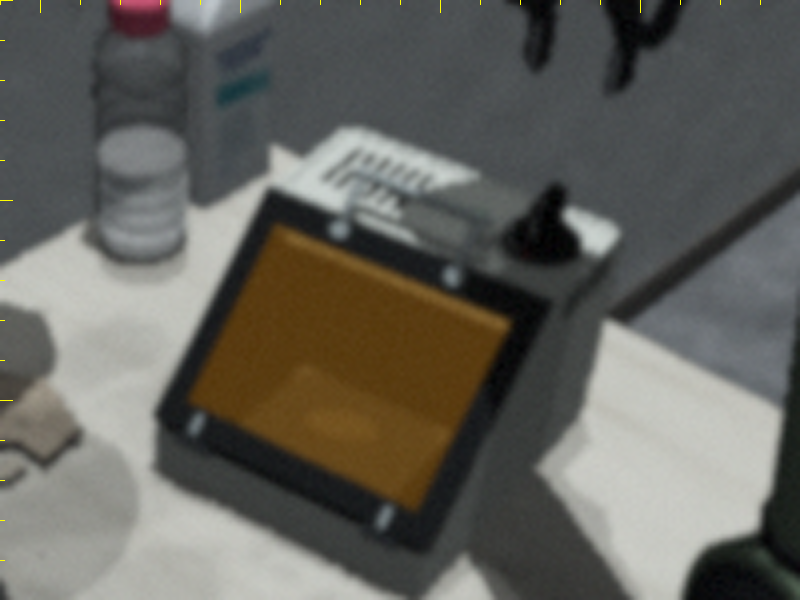

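The door is shut, with the sherd visible through the glass. The knob's bar shows at about (283,198) in the wrist view. I'll crop and measure it.

```bash
python3 - <<'E'
from h import *
im=cv2.imread('pics/w14.png')
crop(cv2.convertScaleAbs(im,alpha=2.2,beta=15),235,150,335,250,6,'pics/w14c.png')
E
```

```text
(no output)
```

View pics/w14c.png

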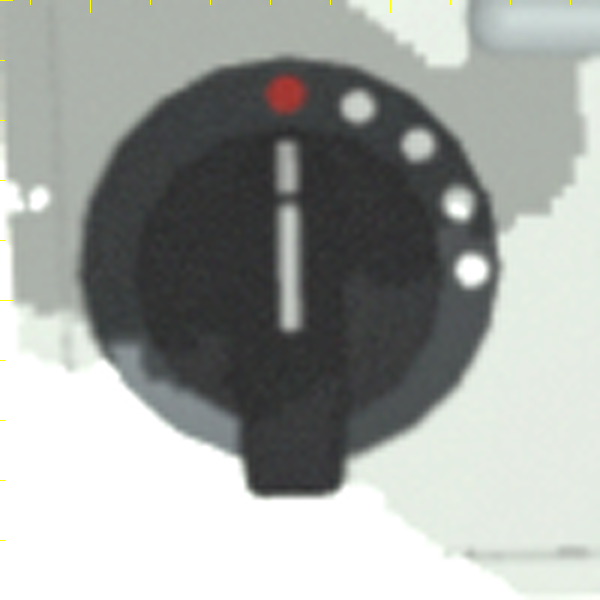

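```bash
python3 - <<'E'
from h import *
s=np.load('s14.npy',allow_pickle=True).item()
A=at('wrist',235+288/6,150+199/6,.234,s);B=at('wrist',235+295/6,150+494/6,.234,s)
print(A,B,(A+B)/2,np.linalg.norm(A-B),np.degrees(np.arctan2(*(A-B)[[1,0]])))
C=at('wrist',235+288/6,150+265/6,.204,s); print('skirt',C)
q=s['tool_rot']; print('xyaw',2*np.degrees(np.arctan2(q[2],q[1])), 'cab front dir', np.degrees(-1.7)+180)
E
```

```text
[ 0.4246086  -0.24660605  0.234     ] [ 0.42041261 -0.28590931  0.234     ] [ 0.4225106  -0.26625768  0.234     ] 0.039526601461728775 83.90621532485834
skirt [ 0.42253684 -0.26378145  0.204     ]
xyaw 82.41912799379199 cab front dir 82.59717482776006
```

```bash
python3 -m pendant '{"slide":[[0.08,0.16,-0.3],[0.08,0.16,-0.9],[0.08,0.16,-1.6],[0.08,0.16,-2.2],[0.08,0.16,-2.6],[0.08,0.16,-2.8],[0.08,0.16,-2.89],[0.08,0.16,-2.89]],"roll":[0,0,0,0,0,0,0,0]}' 0.4
python3 - <<'E'
from h import *
from bench import state,get_image
s=state(); im=get_image('wrist')[:,:,::-1]
crop(cv2.convertScaleAbs(im,alpha=1.6,beta=10),170,150,390,330,3,'pics/w15.png'); print(s['time'],s['ee_pos'],s['tool_rot'],s['grip_width'],s['wrist_force'],s['ft_torque'])
E
```

```text
time: 21.63
ee_pos: [0.4226, -0.2655, 0.234]
tool_rot: [-0.0, 0.751, 0.66, -0.0]
wrist_force: [0.0, 0.5, -0.6]
grip_width: 0.399
21.6333 [ 0.42262212 -0.26551451  0.23396972] [-3.34027055e-04  7.51234988e-01  6.60034753e-01 -8.05921099e-05] 0.3989353845745934 [ 0.03580431  0.49851577 -0.59642383] [-0.0292284   0.01181587  0.02343017]
```

View pics/w15.png

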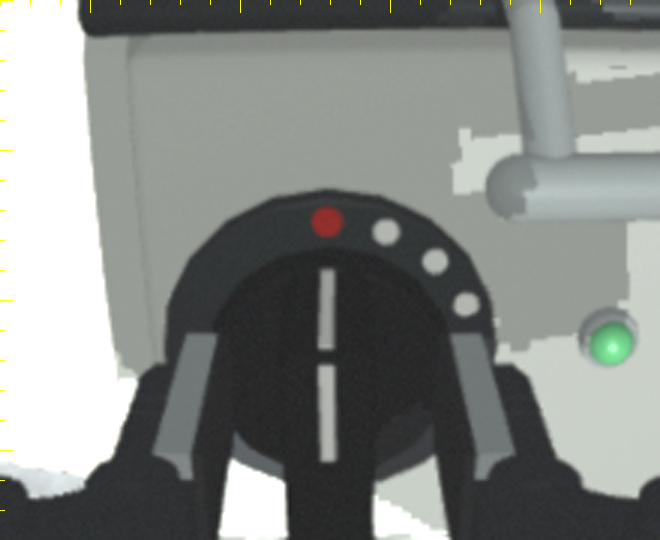

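The bar is centred between the fingers to within about 2 mm and aligned. I'll close on it.

```bash
python3 -m pendant '{"slide":[[-0.03,0,0],[-0.03,0,0],[-0.03,0,0],[-0.03,0,0],[-0.03,0,0],[-0.03,0,0]],"roll":[0,0,0,0,0,0]}' 0.0
python3 -c "
from bench import state; s=state(); import numpy as np
q=s['tool_rot'];print(s['wrist_force'],s['ft_torque'],2*np.degrees(np.arctan2(q[2],q[1])),s['grip_width'],s['ee_pos'])"
```

```text
time: 22.18
ee_pos: [0.4219, -0.266, 0.2355]
tool_rot: [0.001, 0.751, 0.66, -0.0]
wrist_force: [-1.4, 0.8, 6.2]
grip_width: 0.152
[-1.42101467  0.84897755  6.19665022] [0.06676501 0.38124931 0.12633142] 82.58129578602929 0.15171607888359107 [ 0.42187037 -0.26598245  0.23554536]
```

Gripped (≈13 mm, bar nominally 14). I'll turn clockwise in small steps and read the torque.

```bash
cat > q.py <<'E'
from bench import state; import numpy as np
s=state(); q=s['tool_rot']; print('yaw turned %.2f deg'%(82.58-2*np.degrees(np.arctan2(q[2],q[1]))),'Tz %.3f'%s['ft_torque'][2],'F',s['wrist_force'].round(1),'g %.3f'%s['grip_width'],'t %.2f'%s['time'], s['ee_pos'].round(4), 'qd6 %.3f'%s['qd'][5])
E
python3 -m pendant '{"slide":[[0,0,0],[0,0,0],[0,0,0]],"roll":[-0.5,-1,-1]}' >/dev/null; python3 q.py
python3 -m pendant '{"slide":[[0,0,0],[0,0,0],[0,0,0]],"roll":[-0.5,-1,-1]}' >/dev/null; python3 q.py
python3 -m pendant '{"slide":[[0,0,0],[0,0,0],[0,0,0]],"roll":[-0.5,-1,-1]}' >/dev/null; python3 q.py
python3 -m pendant '{"slide":[[0,0,0],[0,0,0]],"roll":[-0.25,-0.25]}' >/dev/null; python3 q.py
python3 -m pendant '{"slide":[[0,0,0],[0,0,0]],"roll":[-0.25,-0.25]}' >/dev/null; python3 q.py
python3 -m pendant '{"slide":[[0,0,0],[0,0,0]],"roll":[-0.25,-0.25]}' >/dev/null; python3 q.py
python3 -m pendant '{"slide":[[0,0,0],[0,0,0]],"roll":[-0.25,-0.25]}' >/dev/null; python3 q.py
python3 -m pendant '{"slide":[[0,0,0],[0,0,0]],"roll":[-0.25,-0.25]}' >/dev/null; python3 q.py
python3 -m pendant '{"slide":[[0,0,0],[0,0,0]],"roll":[-0.25,-0.25]}' >/dev/null; python3 q.py
```

```text
yaw turned 6.10 deg Tz 0.121 F [-0.7  0.2  4.6] g 0.149 t 22.43 [ 0.4221 -0.266   0.2355] qd6 -0.053
yaw turned 12.07 deg Tz 0.087 F [-0.5 -0.2  5.4] g 0.154 t 22.68 [ 0.4223 -0.2661  0.2355] qd6 -0.059
yaw turned 18.07 deg Tz -0.040 F [1.  0.2 6. ] g 0.148 t 22.93 [ 0.4225 -0.2661  0.2355] qd6 -0.050
yaw turned 19.52 deg Tz -0.069 F [1.6 0.7 5.2] g 0.153 t 23.10 [ 0.4225 -0.2662  0.2355] qd6 -0.024
yaw turned 21.01 deg Tz 0.048 F [ 1.  -0.6  5.8] g 0.150 t 23.27 [ 0.4226 -0.2662  0.2355] qd6 -0.024
yaw turned 22.49 deg Tz 0.130 F [ 0.6 -0.5  5. ] g 0.153 t 23.43 [ 0.4226 -0.2662  0.2355] qd6 -0.024
yaw turned 23.99 deg Tz 0.120 F [ 0.6 -0.1  5.1] g 0.152 t 23.60 [ 0.4227 -0.2663  0.2355] qd6 -0.021
yaw turned 25.47 deg Tz 0.187 F [1.3 0.1 5.3] g 0.144 t 23.77 [ 0.4227 -0.2663  0.2355] qd6 -0.025
yaw turned 26.98 deg Tz 0.146 F [ 1.6 -0.9  4.8] g 0.148 t 23.93 [ 0.4228 -0.2663  0.2356] qd6 -0.025
```

```bash
cat > q.py <<'E'
from bench import state; import numpy as np
s=state(); q=s['tool_rot']; print('%.2f deg'%(82.58-2*np.degrees(np.arctan2(q[2],q[1]))),'Tz %.3f'%s['ft_torque'][2],'j6 %.4f'%s['joint_torque'][5],'F',s['wrist_force'].round(1),'t %.2f'%s['time'], s['ee_pos'].round(4))
E
python3 -m pendant '{"slide":[[0,0,0],[0,0,0],[0,0,0]],"roll":[-0.5,-1,-1]}' >/dev/null; python3 q.py
python3 -m pendant '{"slide":[[0,0,0],[0,0,0],[0,0,0]],"roll":[-0.5,-0.5,-0.5]}' >/dev/null; python3 q.py
python3 -m pendant '{"slide":[[0,0,0],[0,0,0],[0,0,0]],"roll":[-0.5,-0.5,-0.5]}' >/dev/null; python3 q.py
python3 -m pendant '{"slide":[[0,0,0],[0,0,0],[0,0,0]],"roll":[-0.3,-0.3,-0.3]}' >/dev/null; python3 q.py
python3 -m pendant '{"slide":[[0,0,0],[0,0,0],[0,0,0]],"roll":[-0.2,-0.2,-0.2]}' >/dev/null; python3 q.py
python3 -m pendant '{"slide":[[0,0,0],[0,0,0],[0,0,0]],"roll":[-0.2,-0.2,-0.2]}' >/dev/null; python3 q.py
python3 -m pendant '{"slide":[[0,0,0],[0,0,0],[0,0,0]],"roll":[-0.2,-0.2,-0.2]}' >/dev/null; python3 q.py
python3 -m pendant '{"slide":[[0,0,0],[0,0,0],[0,0,0]],"roll":[-0.2,-0.2,-0.2]}' >/dev/null; python3 q.py
python3 -m pendant '{"slide":[[0,0,0],[0,0,0],[0,0,0]],"roll":[-0.2,-0.2,-0.2]}' >/dev/null; python3 q.py
python3 -m pendant '{"slide":[[0,0,0],[0,0,0],[0,0,0]],"roll":[-0.2,-0.2,-0.2]}' >/dev/null; python3 q.py
python3 -m pendant '{"slide":[[0,0,0],[0,0,0],[0,0,0]],"roll":[-0.2,-0.2,-0.2]}' >/dev/null; python3 q.py
```

```text
33.00 deg Tz 0.107 j6 0.4738 F [ 3.3 -0.   5. ] t 24.18 [ 0.4229 -0.2665  0.2355]
35.90 deg Tz 0.156 j6 0.1231 F [ 2.8 -0.9  4.5] t 24.43 [ 0.4231 -0.2666  0.2355]
38.89 deg Tz 0.158 j6 0.1625 F [ 3.2 -1.9  5.7] t 24.68 [ 0.4231 -0.2666  0.2355]
40.70 deg Tz 0.006 j6 0.0048 F [ 3.3 -1.5  5. ] t 24.93 [ 0.4232 -0.2667  0.2355]
41.90 deg Tz -0.023 j6 -0.0020 F [ 3.  -1.8  5.8] t 25.18 [ 0.4232 -0.2667  0.2355]
43.10 deg Tz 0.011 j6 0.0043 F [ 3.2 -2.   5.2] t 25.43 [ 0.4232 -0.2667  0.2355]
44.31 deg Tz 0.101 j6 0.1103 F [ 3.  -2.   5.9] t 25.68 [ 0.4232 -0.2668  0.2355]
45.49 deg Tz 0.222 j6 0.2024 F [ 3.7 -1.8  5.6] t 25.93 [ 0.4233 -0.2668  0.2355]
46.72 deg Tz 0.169 j6 0.1602 F [ 4.1 -2.9  5.2] t 26.18 [ 0.4233 -0.2668  0.2355]
47.91 deg Tz 0.284 j6 0.2369 F [ 4.3 -3.1  5.5] t 26.43 [ 0.4233 -0.2669  0.2355]
49.12 deg Tz 0.133 j6 0.1930 F [ 3.3 -2.3  5.5] t 26.68 [ 0.4234 -0.2669  0.2355]
```

The feel is clear in the settled joint-6 torque: about 0 just before the second click, then a jump to 0.11 at 44.3° and 0.20 at 45.5°. I'll continue toward the third click, expected at about 67°.

```bash
python3 -m pendant '{"slide":[[0,0,0],[0,0,0],[0,0,0],[0,0,0]],"roll":[-0.5,-1,-1,-1]}' >/dev/null; python3 q.py
python3 -m pendant '{"slide":[[0,0,0],[0,0,0],[0,0,0],[0,0,0]],"roll":[-0.5,-1,-1,-1]}' >/dev/null; python3 q.py
python3 -m pendant '{"slide":[[0,0,0],[0,0,0],[0,0,0]],"roll":[-0.3,-0.3,-0.3]}' >/dev/null; python3 q.py
python3 -m pendant '{"slide":[[0,0,0],[0,0,0],[0,0,0]],"roll":[-0.2,-0.2,-0.2]}' >/dev/null; python3 q.py
python3 -m pendant '{"slide":[[0,0,0],[0,0,0],[0,0,0]],"roll":[-0.2,-0.2,-0.2]}' >/dev/null; python3 q.py
```

```text
55.14 deg Tz 0.139 j6 0.1983 F [ 5.  -3.4  5.2] t 27.02 [ 0.4234 -0.2671  0.2355]
61.14 deg Tz 0.168 j6 0.1715 F [ 5.7 -4.4  4. ] t 27.35 [ 0.4235 -0.2673  0.2355]
62.96 deg Tz -0.003 j6 0.0042 F [ 5.8 -5.   4.2] t 27.60 [ 0.4236 -0.2674  0.2356]
64.15 deg Tz 0.119 j6 0.0806 F [ 5.1 -4.4  3.8] t 27.85 [ 0.4236 -0.2674  0.2356]
65.36 deg Tz -0.048 j6 0.0025 F [ 6.7 -4.5  3.6] t 28.10 [ 0.4236 -0.2675  0.2355]
```

```bash
python3 -m pendant '{"slide":[[0,0,0],[0,0,0],[0,0,0]],"roll":[-0.1,-0.1,-0.1]}' >/dev/null; python3 q.py
python3 -m pendant '{"slide":[[0,0,0],[0,0,0],[0,0,0]],"roll":[-0.1,-0.1,-0.1]}' >/dev/null; python3 q.py
python3 -m pendant '{"slide":[[0,0,0],[0,0,0],[0,0,0]],"roll":[-0.1,-0.1,-0.1]}' >/dev/null; python3 q.py
```

```text
65.95 deg Tz 0.018 j6 0.0466 F [ 5.6 -4.8  3.4] t 28.35 [ 0.4236 -0.2675  0.2355]
66.55 deg Tz 0.100 j6 0.0958 F [ 5.3 -4.5  3.4] t 28.60 [ 0.4237 -0.2675  0.2356]
67.14 deg Tz 0.048 j6 0.1054 F [ 4.6 -4.8  4.4] t 28.85 [ 0.4236 -0.2675  0.2355]
```

```bash
python3 -m pendant '{"slide":[[0,0,0],[0,0,0],[0,0,0]],"roll":[-0.1,-0.1,-0.1]}' >/dev/null; python3 q.py
python3 - <<'E'
from h import *
from bench import state,get_image
im=get_image('wrist')[:,:,::-1]
crop(cv2.convertScaleAbs(im,alpha=1.6,beta=10),170,150,390,330,3,'pics/w16.png')
cv2.imwrite('pics/t16.png',get_image('top')[:,:,::-1])
E
python3 q.py
```

```text
67.74 deg Tz 0.190 j6 0.1642 F [ 4.9 -5.3  3.7] t 29.10 [ 0.4237 -0.2675  0.2355]
67.74 deg Tz 0.161 j6 0.1595 F [ 6.3 -4.6  2.8] t 29.20 [ 0.4236 -0.2675  0.2356]
```

View pics/w16.png

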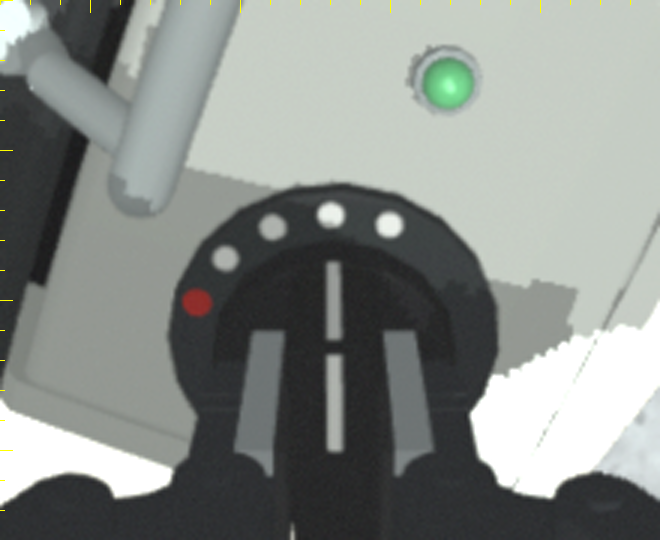

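View pics/t16.png

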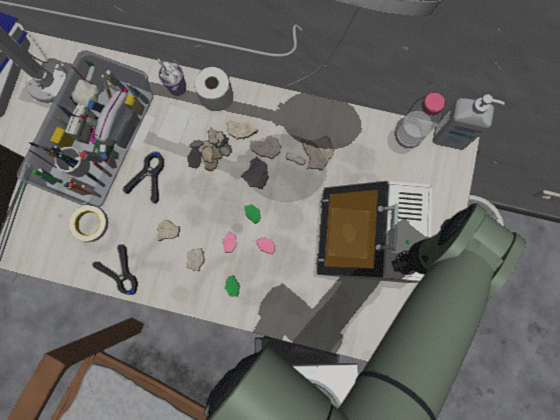

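The pointer lines up with the third white dot (330,215 in the crop), and the torque has just begun its jump at 67.7° (nominal 67.5°). The door is shut and the other sherds are untouched. I'm handing in while still gripping.

```bash
python3 -c "
from bench import finish_job; print(finish_job())"; python3 q.py
```

```text
the job is handed in; nothing more can be done
None
the job is handed in; nothing more can be done
```

The job is handed in at about 29 s of the 72 s allowed; no verdict is reported. I did the steps in order:

- **Door open:** I pulled the door down to its stop by the handle.
- **Sherd:** I pinched the brown sherd across about 41 mm, set it on the stage and let go. The top and wrist views showed it well inside the white corner marks.
- **Setting down:** The sherd was pressed onto the stage with about 21 N. I backed that off to about 7 N before opening the fingers.
- **Door shut:** I pushed it until it stopped moving against about 22 N. The later pictures show it shut, with the sherd visible through the glass.
- **Selector:** I turned it clockwise by feel and finished still gripping it at 67.7° of tool turn (third click nominally 67.5°). The torque had just begun its rise, from about 0 to 0.16 N m, and the pointer lines up with the third dot.

**Checks that disagreed:**
- The top and wrist cameras differed by about 5 mm on the sherd's position. I grasped by the closer wrist view.
- The measured sherd width of 41 mm was below the stated 49 mm, because I pinched its parallel faces.
- The wrist torque readings were noisy, so I relied on the joint-6 torque for the clicks. It confirmed the second and third. The first was read only from the noisy wrist torque.

The other sherds look unmoved in the last top view.

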